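# Tip the parts tray onto its pouring corner and hold it

### The arm

A 6-joint arm with a two-finger parallel gripper is mounted at the origin on the work surface. World frame = base frame: x ahead of the robot, y to its left, z up, the work surface at z = 0. Lengths are in mm, angles in rad, forces in N, time in s.
With the tool pointing down it reaches from about 325 to 750 mm from the base axis. Payload 7.6 kg.
Tool frame: the origin (TCP) lies at the very end of the fingers, on their centre line; the grasp point (between the pads) lies bot.grasp_offset behind it (bot.grasp_offset is the distance from the TCP to the grasp point, in mm); z points along the fingers, y is the line along which they close (so a half turn about z gives the same grasp; the last joint's range is limited). The gripper opens to 85 mm and grips with 20 to 120 N. Pads are 22 mm wide; open, the fingers measure 114 mm over their backs; the gripper's body (76 mm by 85 mm) begins 54 mm behind the grasp point. The pads swing forward as they close: fully open they stand 13 mm farther back than shut.
Start: joints at [-1.298, 0.052, 1.401, -0, 1.689, -0.07], TCP at [176.491, -494.466, 231.323] pointing down, gripper open.
Joint ranges: [-2.9, 2.9], [-0.91, 2.17], [0.12, 2.37], [-1.06, 4.2], [0.26, 2.73], [-2.93, 2.93]. Speed limits (rad/s): [2.57, 2.57, 3.01, 3.14, 3.14, 3.14].

### API

Orientations are given as a unit quaternion [x, y, z, w].
In Python, from workcell import bot, grip, kinematics, cams, order, get_t, get_joint_pos, get_joint_vel, get_effort, get_ee_pos, get_tool_rot, get_force, get_moment, get_opening, get_grasp_force gives the robot as it stands. The module is installed in compiled form; this text tells all that it offers. Calls block until the motion is done:
- bot.move_to(position, orientation): joint-space move of the TCP to a pose.
- bot.line_to(position, rot=None, rate=150, max_force=None): straight line of the TCP; rot=None keeps the orientation; rate is the mean speed in mm/s. With max_force (N) it stops when the force on the tool has changed by that much, and returns True; else False.
- bot.move_joints(angles): joint-space move.
- grip(opening, squeeze=None): opening from 0.0 (shut) to 1.0 (fully open); squeeze is the grip in N (None keeps the last); returns when the fingers have stopped.
- bot.sleep(seconds).
- kinematics.inverse_kinematics(position, orientation): joint angles nearest the present ones, or None.
- cams.get_image(name): name is "scene" or "top" or "wrist"; returns a dict with "img" (420x560x3 uint8, red, green, blue), "vfov" (degrees; the focal length in pixels is half the picture's height over the tangent of half this angle, whatever the lens; pixels are square), "cx", "cy" (the principal point, pixels), "rvec" (rotation vector, rad) and "tvec" (3), from world to camera coordinates, as OpenCV has them; the wrist camera has in their place "hand_eye" (4x4, takes a point from camera to tool coordinates, whose origin is the TCP and whose axes are the flange's). Camera axes: x right, y down, z forward; pixel columns grow to the right and rows downward; lengths in mm; the calibration is good to about 2 mm. A picture is of the moment at which its call begins: read the wrist's pose just before it. There is no depth.
A pose or a line that the arm cannot do raises bot.MotionError and nothing moves.
- order.finish_job(): hands the job in; it is judged then, once.
Readings, each from a call of its own:
- get_t(): time.
- get_joint_pos(): joint angles.
- get_joint_vel(): joint speeds.
- get_effort(): joint torques, N m.
- get_ee_pos(): TCP position.
- get_tool_rot(): TCP orientation.
- get_force(): force on the tool from outside, world axes, zero at the start.
- get_moment(): the same for the moment, N m.
- get_opening(): opening from 0.0 (shut) to 1.0 (fully open).
- get_grasp_force(): force on a finger pad.
Only numpy, scipy, OpenCV 4.12 (cv2) and the standard library are available. Lean on these libraries where they do the work, as an engineer would, in place of code of your own. Each camera call takes 0.05 s, during which the arm holds its last target. There are 200 camera calls.

### The job

Take the black parts tray by its rim and tip it onto its cut-off pouring corner, steeply enough that all five loose steel parts slide together into that corner, spilling none. Finish while still holding the tray there, clearly tilted (15 degrees or more) and still, its cut corner resting on the mat, so that I can pick the parts out. Leave the other things on the bench where they are, and do not lean the tray on them.

Things in the scene. Friction and masses are not known exactly. Their poses are not given: they have to be found in the camera images.
- tray: the pouring tray: open black plastic parts tray, 240 (its x) by 180 (its y) mm over the rim, 55 mm high, about 0.3 kg, loose on the mat, level at the start. Origin at the centre of its underside, z up. Its corner at -x, -y is cut off at 45 degrees and has a lower wall (34 mm, plus a small turned-out lip). Walls and floor 4 mm thick; inside 216 by 156 mm
- tray_rim (a point): top of the tray's long rim at +y, mid-thickness, straight across from the cut corner: at (50, 84, 55) mm in the tray's frame. On all four sides the top 24 mm of the wall are a folded rim 12 mm thick (78 to 90 mm off the centre on the long +y and -y sides, 108 to 120 mm on the short sides), good to pinch from above
- tray_foot (a point): middle of the bottom outer edge of the tray's cut corner, at (-89.5, -59.5, 0) mm in the tray's frame; this 64 mm straight edge, at 45 degrees to the sides, is what the tray rocks on when the opposite corner is lifted
- tray_corner (a point): foot of the cut corner's wall on the inside floor, at (-86.7, -56.7, 4) mm in the tray's frame: where the parts are to gather. The steel parts begin to slide on the tray floor at 9 to 14 degrees of tilt, but the side walls run at 45 degrees to the cut corner, and along them the parts need up to about 28 degrees towards that corner
- nut_a: hexagon nut, 18 mm across flats, 10 mm thick, steel, about 20 g; origin at its centre; starts lying flat and loose on the tray's floor, at least 100 mm from the cut corner
- nut_b: hexagon nut, the same size, steel, about 20 g; origin at its centre; starts lying flat and loose on the tray's floor, at least 100 mm from the cut corner
- collar_a: round shaft collar, 22 mm across, 10 mm thick, steel, about 20 g; origin at its centre; starts lying flat and loose on the tray's floor, at least 100 mm from the cut corner
- collar_b: round shaft collar, the same size, steel, about 20 g; origin at its centre; starts lying flat and loose on the tray's floor, at least 100 mm from the cut corner
- pin: dowel pin 10 mm thick and 30 mm long (along its x), may roll, steel, about 20 g; origin at its centre; starts lying flat and loose on the tray's floor, at least 100 mm from the cut corner
- mat: grey bench mat, fixed, 640 by 1000 mm, its top 3 mm above the bench; origin at the centre of its underside
- punch_stand: bystander: red round stand, 62 mm across and 60 mm high, with steel pin punches standing up to 112 mm; origin under its centre
- bench_block: bystander: blue round bench block, 74 mm across, 36 mm high; origin under its centre
- screwdriver: bystander: wood-handled screwdriver lying flat, 200 mm long along its x; origin under its middle
- pliers: bystander: pliers with orange handles lying flat, 170 mm long along its x, 14 mm high; origin underneath
- torch: bystander: black hand torch standing upright, 40 mm across, 140 mm high; origin under its centre
- oil_bottle: bystander: small amber bottle, 42 mm across, 100 mm high; origin under its centre
- hammer: bystander: hammer lying flat at the left edge of the mat; origin underneath

How it is judged:
By the outcome, as a careful person would: the job done as asked, in the order asked, and still so for the second after the job is handed in, while the arm keeps its last pose, push and grip.
It also fails if it takes over 35 s, if anything falls off the work surface, if the arm or the gripper's body presses on something with over 40 N, if the wrist force passes 120 N, or if a joint passes its speed limit or range.

## Working session

There is one attempt and no reset: what is moved stays moved. The work goes in short steps, each a Python script; the robot and the scene stay as the last script left them, time stands still between calls to the robot, and variables do not carry over. Pictures are saved under pics/ and viewed, at most 10 in all, crops included, and the job is handed in when it is done.

```bash
mkdir -p pics; python3 - <<'E'
from workcell import *
import cv2
for n in("top","scene"):
    d=cams.get_image(n); im=d["img"][:,:,::-1]
    cv2.imwrite(f"pics/{n}0.png",cv2.resize(im,(800,600),interpolation=cv2.INTER_CUBIC))
    print(n,d["vfov"],d["cx"],d["cy"],d["rvec"],d["tvec"])
print(get_t(),bot.grasp_offset,get_tool_rot())
E
```

```text
top 47.38027890812599 270.93858395823463 210.9607153584345 [ 2.1590435  -2.10664007  0.19437965] [ -14.00950922  606.83840471 1159.89305969]
scene 42.95838961212197 283.263649225012 210.61626588244272 [ 1.53790764  1.88402172 -0.89984469] [ 104.11758666 -338.99860465 1914.67743484]
0.1 18.700000000000003 [ 9.85346688e-01  1.70562059e-01 -6.94780474e-05 -6.95656167e-04]
```

View pics/top0.png

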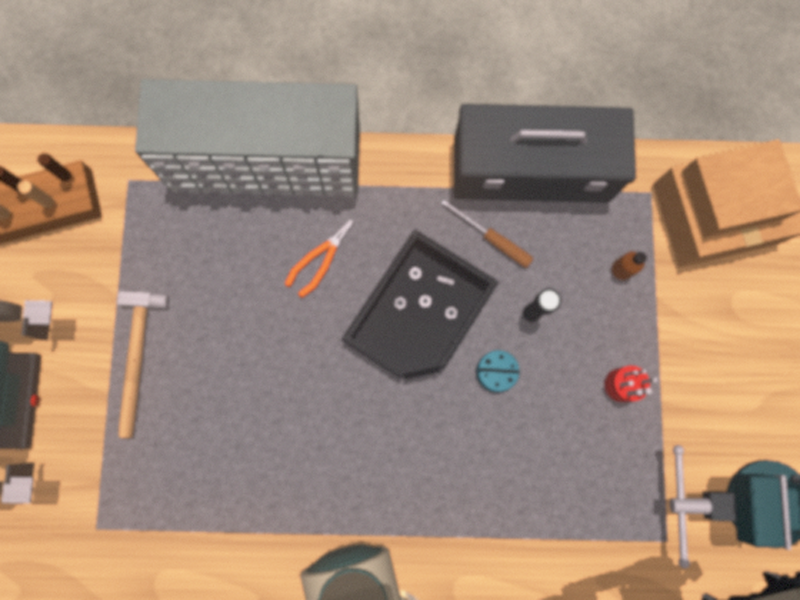

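View pics/scene0.png

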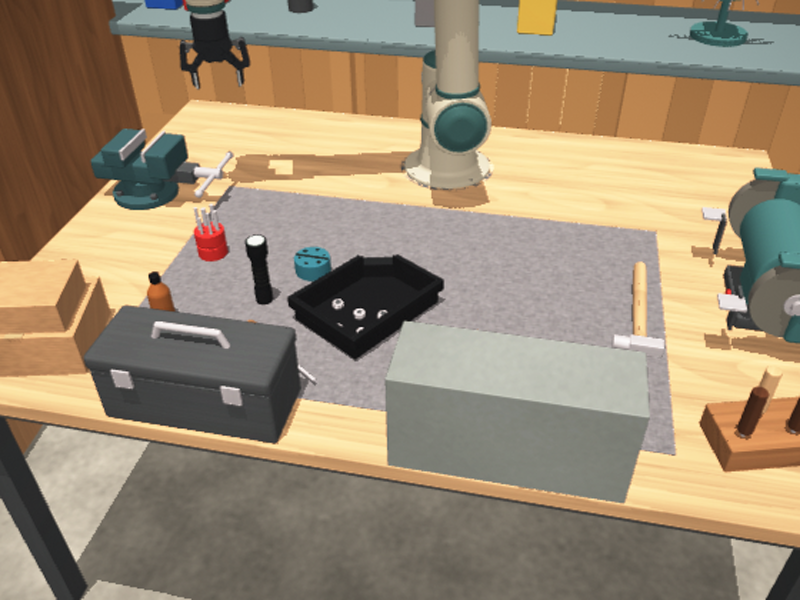

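The top view shows the tray with its cut corner at about (420,375), nearest the robot, and the +y long rim running from (345,342) to (416,233). The five parts sit around (400–450, 270–312). The scene view agrees. I'll enlarge both views to fit the tray's pose.

```bash
python3 - <<'E'
import cv2,numpy as np
from workcell import cams
a=cams.get_image("top")["img"][155:275,230:360,::-1]
b=cams.get_image("scene")["img"][172:256,196:316,::-1]
g=lambda i,s:np.clip(255*(cv2.resize(i,None,fx=s,fy=s,interpolation=cv2.INTER_CUBIC)/255.)**.5,0,255).astype('uint8')
cv2.imwrite("pics/topc.png",g(a,5)); cv2.imwrite("pics/scenec.png",g(b,6))
E
```

```text
(no output)
```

View pics/topc.png

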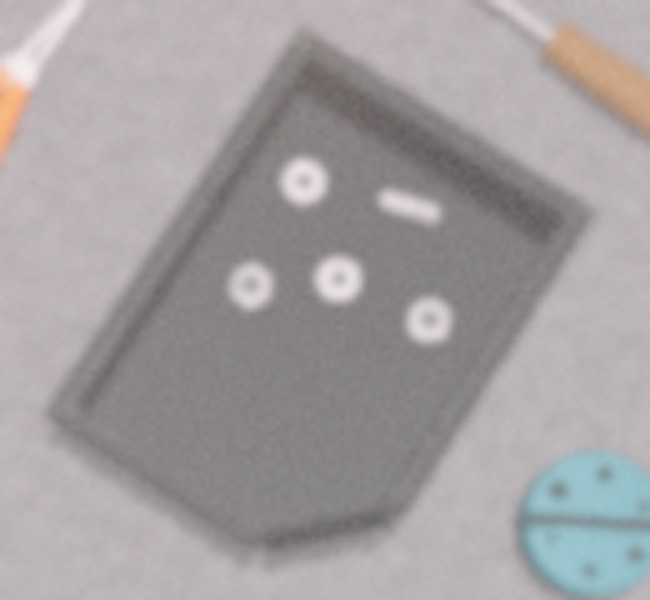

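View pics/scenec.png

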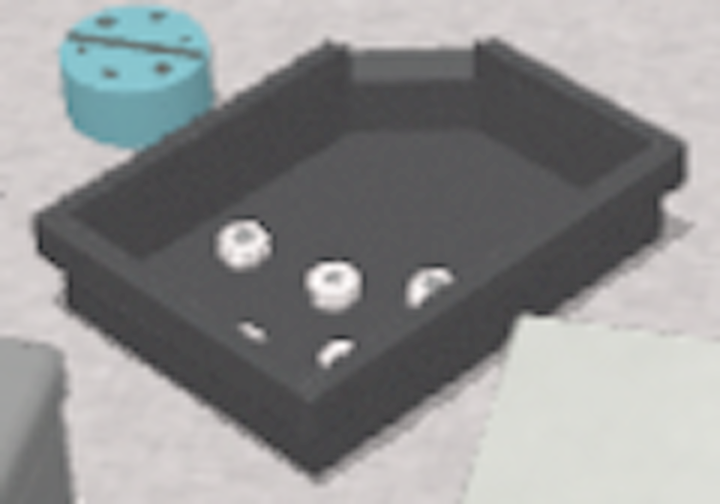

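The top crop puts the outer rim corners at (303,30) for +x+y, (593,212) for +x−y and (50,412) for −x+y. The scene crop has the same corners at (313,402), (37,215) and (685,148). The blue block stands a few cm clear of the −y wall, at crop position (592,522).

```bash
cat > h.py <<'E'
import numpy as np, cv2, json
from scipy.spatial.transform import Rotation as R
from workcell import *
def proj(n,P):
    d=cams.get_image(n); f=d["img"].shape[0]/2/np.tan(np.radians(d["vfov"])/2)
    K=np.array([[f,0,d["cx"]],[0,f,d["cy"]],[0,0,1.]])
    return lambda P:cv2.projectPoints(np.asarray(P,float),d["rvec"],d["tvec"],K,None)[0][:,0]
def ray(n,uv,z):
    d=cams.get_image(n); f=d["img"].shape[0]/2/np.tan(np.radians(d["vfov"])/2)
    M=cv2.Rodrigues(d["rvec"])[0]; v=M.T@[(uv[0]-d["cx"])/f,(uv[1]-d["cy"])/f,1]; c=-M.T@np.ravel(d["tvec"])
    return c+v*(z-c[2])/v[2]
def T(p,P):
    c,s=np.cos(p[2]),np.sin(p[2]); P=np.asarray(P,float)
    return P@np.array([[c,-s,0],[s,c,0],[0,0,1]]).T+[p[0],p[1],3]
# tool orientation: pointing down, tool y along tray y (sign s)
def down(yaw,s=1):
    y=s*np.array([-np.sin(yaw),np.cos(yaw),0]); z=np.array([0,0,-1.]); return R.from_matrix(np.c_[np.cross(y,z),y,z])
def tilt(p,deg):  # rotation lifting the +x+y corner about the foot edge
    a=R.from_euler('z',p[2]).apply(np.array([1,-1,0])/2**.5); return R.from_rotvec(a*np.radians(deg))
FOOT=[-89.5,-59.5,0]; RIM=[50,84,55]
E
python3 - <<'E'
from h import *
from scipy.optimize import least_squares
t=np.array([[303,30],[593,212],[50,412]])/5+[230,155]-.4
s=np.array([[313,402],[37,215],[685,148]])/6+[196,172]-.4
C=[[120,90,55],[120,-90,55],[-120,90,55]]
pt,ps=proj("top",0),proj("scene",0)
r=lambda p:np.r_[(pt(T(p,C))-t).ravel(),(ps(T(p,C))-s).ravel()]
q=least_squares(r,[500,0,-.6]); p=q.x; print(p,q.fun.round(1))
json.dump(list(p),open("p.json","w"))
print("rim",T(p,[RIM]),"foot",T(p,[FOOT]),tilt(p,30).apply([0,0,1]))
for n,uv,z in[("block",(592/5+230,522/5+155),39),("torch",(548*.7,298*.7),143)]:
    w=ray(n="top",uv=uv,z=z); print(n,w)
g=T(p,[[50,84,43]])[0]; f=T(p,[FOOT])[0]
for s in(1,-1):
  for d in(0,15,25,35,40):
    Q=tilt(p,d); o=Q*down(p[2],s); gp=f+Q.apply(g-f); tcp=gp+o.apply([0,0,bot.grasp_offset])
    j=kinematics.inverse_kinematics(tcp,o.as_quat()); print(s,d,tcp.round(),None if j is None else np.round(j,2))
E
```

```text
[ 5.92250309e+02 -5.82232862e+01 -5.49313272e-01] [-0.5 -1.   1.2 -0.1 -1.4  0.4 -0.3 -0.3 -1.4 -0.1  1.1 -1.1]
rim [[678.75101061 -12.68617452  58.        ]] foot [[484.85220792 -62.2417425    3.        ]] [-0.48613058 -0.11694896  0.8660254 ]
block [ 490.38233585 -197.53896832   39.        ]
torch [ 603.48225418 -263.37252245  143.        ]
1 0 [679. -13.  27.] [-0.07  0.62  1.11 -0.    1.41 -1.09]
1 15 [666. -16.  78.] [-0.12  0.36  1.38  0.1   1.16 -1.17]
1 25 [651. -19. 110.] [-0.16  0.19  1.56  0.19  1.   -1.25]
1 35 [630. -24. 138.] [-0.21  0.02  1.73  0.33  0.86 -1.38]
1 40 [618. -27. 150.] [-0.24 -0.06  1.81  0.42  0.8  -1.47]
-1 0 [679. -13.  27.] [-0.07  0.62  1.11 -0.    1.41  2.05]
-1 15 [666. -16.  78.] [-0.12  0.36  1.38  0.1   1.16  1.98]
-1 25 [651. -19. 110.] [-0.16  0.19  1.56  0.19  1.    1.89]
-1 35 [630. -24. 138.] [-0.21  0.02  1.73  0.33  0.86  1.76]
-1 40 [618. -27. 150.] [-0.24 -0.06  1.81  0.42  0.8   1.68]
```

```bash
python3 - <<'E'
from h import *
p=json.load(open("p.json")); o=down(p[2]); q=o.as_quat()
bot.move_to([520,-20,231],q); grip(0.6)
g=T(p,[[50,84,43]])[0]+[0,0,0]
bot.move_to([g[0]-0,g[1],170],q)
ee=get_ee_pos();ro=get_tool_rot()
d=cams.get_image("wrist")
f=d["img"].shape[0]/2/np.tan(np.radians(d["vfov"])/2)
H=np.array(d["hand_eye"]); 
def pw(P):
    X=R.from_quat(ro).inv().apply(np.asarray(P,float)-ee); X=(X-H[:3,3])@H[:3,:3]
    return X[:,:2]/X[:,2:]*f+[d["cx"],d["cy"]]
P=T(p,[[x,y,55] for x in(20,50,80,120) for y in(78,90)]); print(pw(P).round(1),pw(T(p,[[120,-90,55],[-120,90,55]])).round())
im=cv2.resize(d["img"][:,:,::-1],(800,600),interpolation=cv2.INTER_CUBIC)
im=np.clip(255*(im/255.)**.5,0,255).astype('uint8')
for u in pw(P): cv2.circle(im,tuple(int(v) for v in (u*800/560)),3,(0,0,255),-1)
cv2.imwrite("pics/w1.png",im); print(get_t())
E
```

```text
[[276.4 171. ]
 [290.9 171. ]
 [276.6 206.2]
 [290.7 206.1]
 [276.7 239.2]
 [290.4 239.2]
 [277.  280.5]
 [290.1 280.5]] [[ 93. 281.]
 [292. -26.]]
3.7
```

View pics/w1.png

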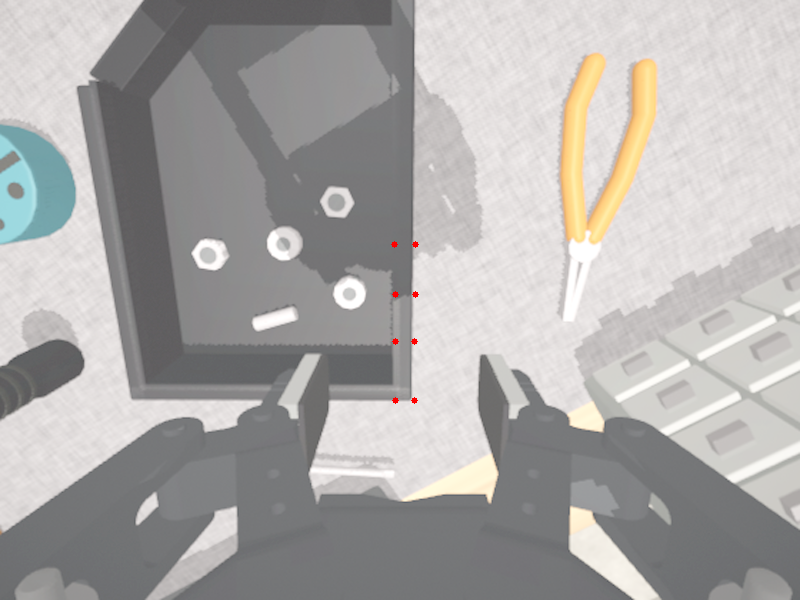

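The wrist view puts the outer rim edge at column 412, against 415 predicted, so the fit is within 2 mm. The fingers straddle the rim, so I'll descend, grip and begin tilting with a force guard.

```bash
cat >> h.py <<'E'
def pose(p,d,dz=0):
    f=T(p,[FOOT])[0]; g=T(p,[[50,84,43]])[0]; Q=tilt(p,d); o=Q*down(p[2])
    return f+Q.apply(g-f)+o.apply([0,0,bot.grasp_offset])+[0,0,dz], o.as_quat()
E
python3 - <<'E'
from h import *
p=np.array(json.load(open("p.json"))); p[:2]+=-1.6*np.array([-np.sin(p[2]),np.cos(p[2])])
json.dump(list(p),open("p.json","w"))
x,q=pose(p,0)
bot.line_to(x+[0,0,40],q); print(bot.line_to(x,rate=80,max_force=15)); 
F0=get_force(); print("above",F0)
grip(0,60); print(get_opening(),get_grasp_force(),get_force()-F0,get_t())
for d in(3,6,9,12):
    x,q=pose(p,d); bot.line_to(x,q,rate=40); F=np.array(get_force())-F0; print(d,F.round(1),np.round(get_moment(),2))
    if np.linalg.norm(F)>30: break
d=cams.get_image("scene")
cv2.imwrite("pics/s2.png",cv2.resize(d["img"][130:280,150:350,::-1],(800,600),interpolation=cv2.INTER_CUBIC)); print(get_t())
E
```

```text
False
above [0.46689084 0.3830797  0.43345838]
0.12603759108732787 59.225587248802185 [-0.27430727 -0.00622208  2.55573074] 5.6167
3 [ 1.  -0.8 -1.6] [0.01 0.15 0.01]
6 [ 0.7 -0.  -2.7] [0.05 0.17 0.04]
9 [-0.2 -0.2 -2.9] [0.02 0.18 0.03]
12 [ 0.5 -0.7 -3.4] [0.03 0.22 0.01]
7.3333
```

View pics/s2.png

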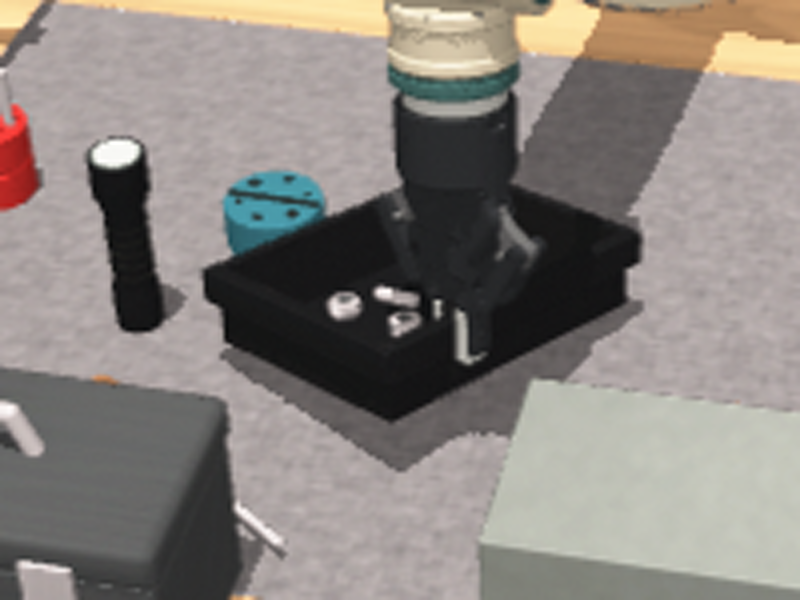

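The tray is gripped and tilting, and the grasp carries most of its weight, so the foot may be just clear of the mat. I'll continue to 36°, then lower until the corner presses lightly.

```bash
python3 - <<'E'
from h import *
p=json.load(open("p.json"))
for d in range(15,37,3):
    x,q=pose(p,d); bot.line_to(x,q,rate=45); F=np.array(get_force()); print(d,F.round(1),np.round(get_moment(),2))
    if np.linalg.norm(F)>30: break
bot.sleep(.5); print(get_force().round(1) if hasattr(get_force(),'round') else get_force())
x=np.array(get_ee_pos())
for i in range(1,9):
    bot.line_to(x-[0,0,.5*i],rate=10); F=np.array(get_force()); print(-.5*i,F.round(1),np.round(get_moment(),2))
    if F[2]>4: break
a=cams.get_image("top")["img"][155:275,230:360,::-1]
cv2.imwrite("pics/t3.png",np.clip(255*(cv2.resize(a,None,fx=5,fy=5,interpolation=cv2.INTER_CUBIC)/255.)**.5,0,255).astype('uint8'))
d=cams.get_image("wrist")["img"][:,:,::-1]
cv2.imwrite("pics/w3.png",np.clip(255*(cv2.resize(d,(800,600))/255.)**.5,0,255).astype('uint8')); print(get_t(),get_opening(),get_grasp_force())
E
```

```text
15 [ 0.9 -0.1 -2.5] [ 0.07  0.2  -0.03]
18 [-0.4  0.8 -1.7] [-0.04  0.29 -0.02]
21 [-1.   0.2 -2.4] [-0.01  0.38  0.  ]
24 [-0.7 -0.8 -2.8] [-0.09  0.5   0.07]
27 [-0.3 -0.4 -2. ] [-0.08  0.52 -0.01]
30 [-0.3 -0.8 -3.4] [-0.06  0.51 -0.03]
33 [-0.5 -0.5 -3. ] [-0.04  0.55  0.  ]
36 [ 0.4  0.5 -2.1] [-0.03  0.49  0.04]
[ 0.5  0.3 -1.3]
-0.5 [ 1.3  0.4 -0.9] [0.05 0.38 0.02]
-1.0 [1.5 0.6 0.8] [0.13 0.32 0.05]
-1.5 [2.8 1.2 3.6] [ 0.21  0.02 -0.  ]
-2.0 [3.8 1.8 4.9] [ 0.26 -0.19 -0.02]
12.0 0.13203227744784468 59.332879185676575
```

View pics/w3.png

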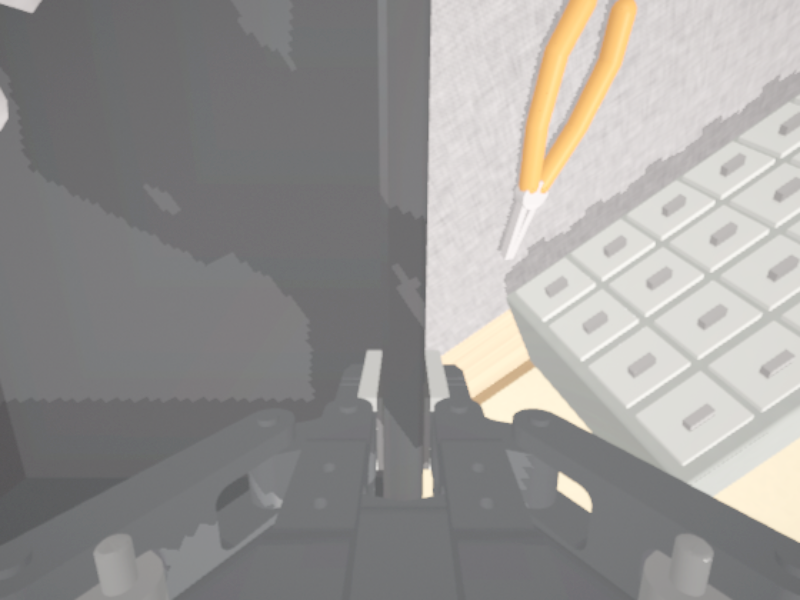

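View pics/t3.png

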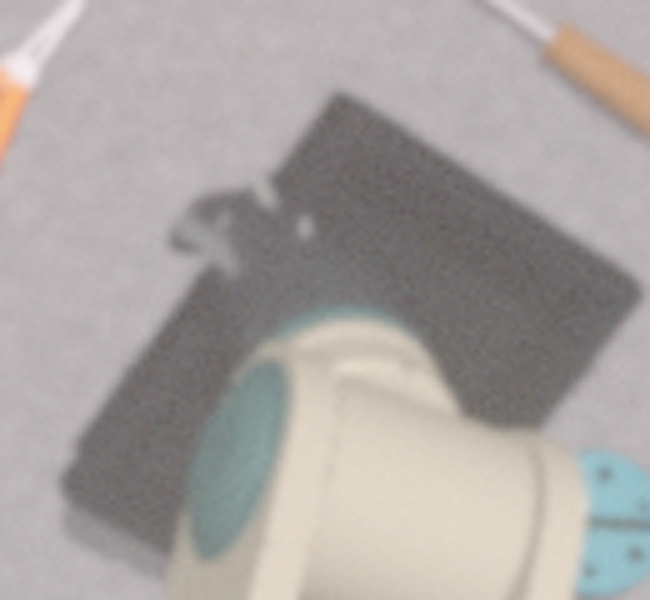

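The foot is now pressing on the mat with about 5 N. Two bright parts show at the upper left of the wrist view, at (15,5) and (0,115). The arm hides the corner in the top view, so I'll project the corner into the wrist image to see where those parts lie.

```bash
python3 - <<'E'
from h import *
p=json.load(open("p.json")); Q=tilt(p,36); f=T(p,[FOOT])[0]
ee=get_ee_pos();ro=get_tool_rot(); d=cams.get_image("wrist")
F=d["img"].shape[0]/2/np.tan(np.radians(d["vfov"])/2); H=np.array(d["hand_eye"])
def W(P): return f+Q.apply(T(p,P)-f)
def pw(P):
    X=R.from_quat(ro).inv().apply(W(P)-ee); X=(X-H[:3,3])@H[:3,:3]
    return X[:,:2]/X[:,2:]*F+[d["cx"],d["cy"]]
L=[[-86.7,-56.7,9],[-108,-35,9],[-65,-78,9],[-108,20,9],[0,-78,9],[60,-78,9],[108,-78,9],[-30,0,9]]
for l,u in zip(L,(pw(L)*800/560).round()): print(l,u)
s=cams.get_image("scene"); ps=proj("scene",0)
print("scene",ps(W(L)).round(), "rim top", ps(W([[120,90,55],[120,-90,55],[-120,90,55]])).round())
print(get_force())
a=cv2.resize(s["img"][100:280,170:350,::-1],(600,600),interpolation=cv2.INTER_CUBIC)
cv2.imwrite("pics/s4.png",np.clip(255*(a/255.)**.5,0,255).astype('uint8'))
E
```

```text
[-86.7, -56.7, 9] [-62. -65.]
[-108, -35, 9] [  -7. -153.]
[-65, -78, 9] [-111.   17.]
[-108, 20, 9] [ 184. -153.]
[0, -78, 9] [-54. 226.]
[60, -78, 9] [-12. 382.]
[108, -78, 9] [ 17. 487.]
[-30, 0, 9] [155. 135.]
scene [[264. 190.]
 [275. 190.]
 [254. 191.]
 [288. 190.]
 [237. 191.]
 [220. 192.]
 [206. 192.]
 [264. 191.]] rim top [[245. 173.]
 [199. 175.]
 [310. 173.]]
[4.42399187 1.26635594 5.33812138]
```

View pics/s4.png

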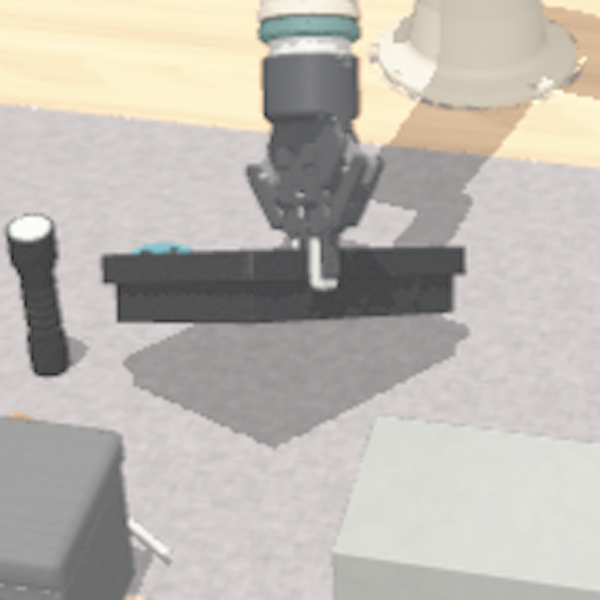

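The scene view shows the tray clearly tilted, with its top rim at row 250, as predicted. By projection the visible parts are about 28 and 55 mm from the corner, so one part may still be hanging up along the −y wall. I'll tilt more steeply, rock it briefly, and map the bright blobs into tray coordinates.

```bash
cat >> h.py <<'E'
def parts(p,deg,name=None):
    Q=tilt(p,deg); f=T(p,[FOOT])[0]; ee=get_ee_pos(); ro=R.from_quat(get_tool_rot()); d=cams.get_image("wrist"); im=d["img"]
    F=im.shape[0]/2/np.tan(np.radians(d["vfov"])/2); H=np.array(d["hand_eye"])
    m=(im.min(2)>80).astype('uint8'); m[:,275:]=0; m[240:]=0
    n,_,st,ce=cv2.connectedComponentsWithStats(m)
    for s,c in zip(st[1:],ce[1:]):
        if s[4]<8: continue
        v=ro.apply(H[:3,:3]@[(c[0]-d["cx"])/F,(c[1]-d["cy"])/F,1]); o=ro.apply(H[:3,3])+ee
        t=lambda w:R.from_euler('z',-p[2]).apply(Q.inv().apply(w-f)+f-[p[0],p[1],3])
        a,b=t(o),t(o+v); k=(12-a[2])/(b-a)[2]; print("blob",s,(a+k*(b-a)).round())
    if name: cv2.imwrite(name,np.clip(255*(cv2.resize(im[:,:,::-1],(800,600))/255.)**.5,0,255).astype('uint8'))
E
python3 - <<'E'
from h import *
p=json.load(open("p.json"))
parts(p,36)
def go(d,r):
    x,q=pose(p,d,-1.7)
    bot.line_to(x,q,rate=r); print(d,np.round(get_force(),1),np.round(get_t(),2))
go(40,60); go(44,60); parts(p,44)
for d in(41,45,41,45): go(d,150)
bot.sleep(.3); parts(p,45,"pics/w5.png"); print(np.round(get_force(),1),get_t(),get_joint_pos())
E
```

```text
blob [  0   0  29   9 171] [-67. -33.  12.]
blob [  0  61   6  31 133] [-38. -46.  12.]
40 [3.4 1.9 4.8] 12.59
44 [3.8 1.4 5.8] 12.98
blob [  0   0  30   9 166] [-68. -34.  12.]
blob [  0  62   6  30 132] [-38. -47.  12.]
41 [2.5 1.  5.1] 13.28
45 [2.3 1.8 5. ] 13.52
41 [1.9 0.2 5.3] 13.78
45 [3.2 1.3 3.4] 14.02
blob [  0   0  25   8 122] [-69. -35.  12.]
blob [ 0 67  3 20 46] [-39. -48.  12.]
[ 1.5 -0.   4.6] 14.375 [-0.27585176 -0.14244006  1.90229584  0.53947153  0.74024334 -1.58002018]
```

```bash
python3 - <<'E'
from h import *
p=json.load(open("p.json"))
def go(d,r):
    x,q=pose(p,d,-1.7); bot.line_to(x,q,rate=r)
for k in range(4):
    for d in(40,46): go(d,220)
    print(np.round(get_force(),1)); parts(p,46)
go(40,60); bot.sleep(.5); parts(p,40,"pics/w6.png"); print(np.round(get_force(),1),np.round(get_moment(),2),get_t(),get_opening())
E
```

```text
[2.3 0.2 1.5]
blob [  0   0  24   7 104] [-70. -36.  12.]
blob [ 0 68  3 18 36] [-39. -49.  12.]
[0.6 0.6 0.7]
blob [  0   0  24   7 106] [-70. -36.  12.]
blob [ 0 68  2 18 32] [-39. -49.  12.]
[1.2 0.4 0. ]
blob [  0   0  24   7 106] [-70. -36.  12.]
blob [ 0 68  3 19 35] [-39. -49.  12.]
[ 0.4 -0.7 -0.9]
blob [  0   0  24   7 108] [-69. -36.  12.]
blob [ 0 68  3 19 37] [-39. -49.  12.]
blob [  0   0  24   7 112] [-69. -36.  12.]
blob [ 0 67  3 19 42] [-39. -48.  12.]
[-0.4 -0.3 -2.7] [-0.15  0.77 -0.01] 17.7417 0.13289844999786907
```

View pics/w6.png

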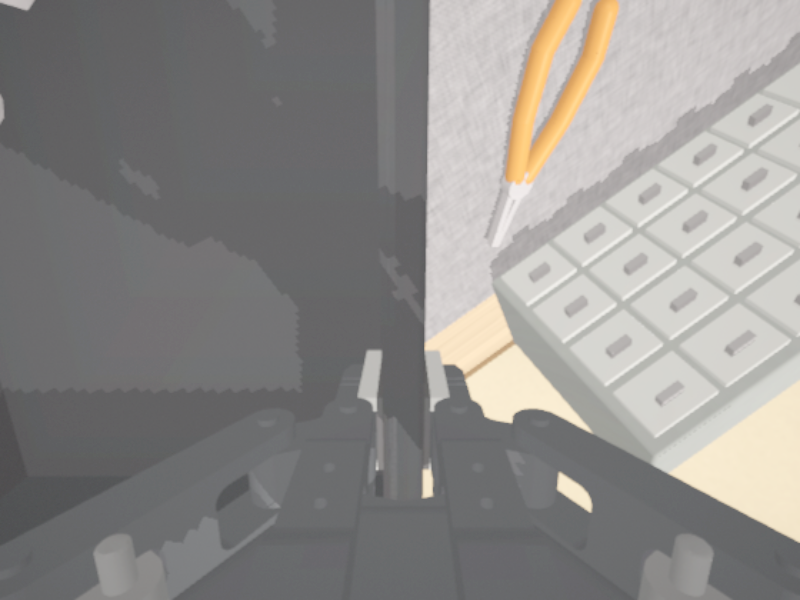

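The floor is clear apart from the packed cluster at the corner, whose edges show at (15,0) and (0,105), and it has stopped moving. The foot load has dropped off, so I'll press the corner lightly back onto the mat, check that it's still, and hand in.

```bash
python3 - <<'E'
from h import *
p=json.load(open("p.json"))
x=np.array(get_ee_pos())
for i in range(1,13):
    bot.line_to(x-[0,0,.5*i],rate=15); bot.sleep(.1); F=np.array(get_force()); print(-.5*i,F.round(1))
    if F[2]>3.5: break
bot.sleep(.8); print(np.round(get_force(),1),np.abs(get_joint_vel()).max(),get_grasp_force(),get_t()); parts(p,40)
if F[2]>3: order.finish_job(); print("handed in")
E
```

```text
-0.5 [-0.1 -0.3 -0.8]
-1.0 [0.1 0.1 1.8]
-1.5 [1.9 1.2 5.4]
[2.5 2.  5.1] 0.0021727674022790923 59.424453377723694 19.5917
blob [ 0  0 21  6 77] [-69. -35.  12.]
blob [ 0 69  1 14 14] [-39. -47.  12.]
the job is handed in; nothing more can be done
handed in
```

I handed the job in at about 20 s, with the tray held still by its rim at about 40° and its cut corner pressed on the mat with about 5 N; no part was seen to spill, but the cameras showed only two of the five parts at the corner, about 20 and 45 mm from it, and the other three were out of view, so I'm inferring they are gathered there because the rest of the visible floor was clear.

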